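Pack a leaning flow cell out to its heel with spacer plates

TASK

Three leaning flow-cell stands share the bench. On the stand that is on the blue mat, lay the two spacer plates that together fill the step between the cell and the red top edge of the heel, one on top of the other, flat, centred and lengthways on the cell, so that the upper one ends flush with the red edge. Leave the third spacer flat on the bench and do not shift the glassware.

Things in the scene. Friction and masses are not known exactly. Their poses are not given: they have to be found in the camera images.
- mat: Blue square bench mat, 370 x 370 mm, 1 mm thin, fixed. Origin at its centre. The cell stand to be worked on is the one that stands on it.
- stand_white: Fixed metal stand with the white flow cell; the three stands differ only in their cell. Base 190 x 100 mm, origin under its centre, x from its low end to its high end. Its bed (80 mm wide) leans 30 deg, low end roughly towards the robot. On it the fixed white cell block: 110 mm along the slope, 40 wide, 40 thick. At the low end a heel plate, 60 wide, rises 74 mm square to the bed; its top edge is red.
- seat_white: Where the finished stack's top face must be on stand_white: origin level with the heel's red top edge, over the middle of the cell, 59 mm up-slope of the heel's inner face, 118 mm above the bench. x up the slope, y level across it, z square to the bed (30 deg from vertical). The white cell's top face is at z = -34 mm, the bed at z = -74 mm; nothing is beside or above the stack.
- stand_green: Fixed metal stand with the green flow cell; the three stands differ only in their cell. Base 190 x 100 mm, origin under its centre, x from its low end to its high end. Its bed (80 mm wide) leans 30 deg, low end roughly towards the robot. On it the fixed green cell block: 110 mm along the slope, 40 wide, 34 thick. At the low end a heel plate, 60 wide, rises 74 mm square to the bed; its top edge is red.
- seat_green: Where the finished stack's top face must be on stand_green: origin level with the heel's red top edge, over the middle of the cell, 59 mm up-slope of the heel's inner face, 118 mm above the bench. x up the slope, y level across it, z square to the bed (30 deg from vertical). The green cell's top face is at z = -40 mm, the bed at z = -74 mm; nothing is beside or above the stack.
- stand_yellow: Fixed metal stand with the yellow flow cell; the three stands differ only in their cell. Base 190 x 100 mm, origin under its centre, x from its low end to its high end. Its bed (80 mm wide) leans 30 deg, low end roughly towards the robot. On it the fixed yellow cell block: 110 mm along the slope, 40 wide, 28 thick. At the low end a heel plate, 60 wide, rises 74 mm square to the bed; its top edge is red.
- seat_yellow: Where the finished stack's top face must be on stand_yellow: origin level with the heel's red top edge, over the middle of the cell, 59 mm up-slope of the heel's inner face, 118 mm above the bench. x up the slope, y level across it, z square to the bed (30 deg from vertical). The yellow cell's top face is at z = -46 mm, the bed at z = -74 mm; nothing is beside or above the stack.
- spacer_orange (a point): Centre of the orange spacer plate, a loose solid plastic slab 110 mm long (its x) x 52 wide (its y) x 14 thick (its z), about 130 g, lying flat on the bench at the start.
- spacer_grey (a point): Centre of the grey spacer plate, a loose solid plastic slab 110 mm long (its x) x 52 wide (its y) x 20 thick (its z), about 180 g, lying flat on the bench at the start.
- spacer_black (a point): Centre of the black spacer plate, a loose solid plastic slab 110 mm long (its x) x 52 wide (its y) x 26 thick (its z), about 240 g, lying flat on the bench at the start.
- bottle: Loose clear bottle with blue cap, 80 mm diameter, 170 tall. Origin at centre of its underside. A bystander.
- beaker: Loose glass beaker, 70 mm diameter, 90 tall. Origin at centre of its underside. A bystander.
- jar: Loose amber jar with blue cap, 60 mm diameter, 75 tall. Origin at centre of its underside. A bystander.
There are look-alikes about, which are no part of the job. What is shaped like the part that bears spacer_grey but purple or turquoise is not meant. What is shaped like the part that bears spacer_black but yellow is not meant.

How it is judged:
By the outcome, as a careful person would: the job done as asked, in the order asked, and still so for the second after the job is handed in, with the robot touching nothing.
It also fails if it takes over 53 s, if anything falls off the work surface, if the arm or the gripper's body presses on something with over 40 N, if the wrist force passes 120 N, or if a joint passes its speed limit or range.

ROBOT

A 6-joint arm with a two-finger parallel gripper is mounted at the origin on the work surface. World frame = base frame: x ahead of the robot, y to its left, z up, the work surface at z = 0. Lengths are in m, angles in rad, forces in N, time in s.
With the tool pointing down it reaches from about 0.3 to 0.775 m from the base axis. Payload 14.6 kg.
Tool frame: the origin (TCP) lies on the centre line of the jaws, within the pads' length; the fingertips stand 25 mm ahead of it and the grasp point (between the pads) lies 6 mm ahead of it (ctrl.tip_reach is the distance from the TCP to the fingertips, in m); z points along the fingers, y is the line along which they close (so a half turn about z gives the same grasp; the last joint's range is limited). The gripper opens to 94 mm and grips with 3 to 60 N. Pads are 16 mm wide; open, the fingers measure 119 mm over their backs; the gripper's body (75 mm by 177 mm) begins 78 mm behind the grasp point.
Start: joints at [-1.243, 0.3, 1.521, -0, 1.321, -0.067], TCP at [0.212, -0.508, 0.23] pointing down, gripper open.
Joint ranges: [-3.03, 3.03], [-0.79, 2.21], [0.23, 2.52], [-1.04, 4.18], [0, 3.07], [-2.55, 2.55]. Speed limits (rad/s): [2.22, 2.22, 2.57, 3.14, 3.14, 3.14].

INTERFACE

Orientations are given as [roll, pitch, yaw] about the fixed x, y, z axes, in that order (R = Rz(yaw) Ry(pitch) Rx(roll)).
In Python, from station import ctrl gives the robot as it stands. The module is installed in compiled form; this text tells all that it offers.
- The arm moves only by the tool apply_moves, never from a script. Its argument "deltas" is a list of rows, each a list of 7 numbers: the closure in counts, from 0 (fully open) to 255 (shut), then the shift along the world's x, y, z in cm, then the turn, a rotation vector about the world's x, y, z in rad. In form: [[jaw, tx, ty, tz, ax, ay, az], ...]. A call has 1 to 10 rows; each row shifts and turns the commanded pose from where the row before left it; what a row does not reach is not made up. A row lasts 1/10 s, in which the tool goes at most 50 mm and 8.59 degrees, less where a joint would pass 70% of its speed; a pose out of reach is approached as far as the arm can. A call with a gripper value outside its range is refused whole. The fingers move at their own pace and stop on an object; "grip_force" is the grip in N (left out, the last holds). Time passes only in rows, so rows that do not move let the fingers close. It gives the time, the measured TCP pose, the force, the opening and the grip force at its end, in the units of the state.
- ctrl.get_obs(): the state, without advancing time (a new reading comes with each control period).
- ctrl.camera(name): name is "side" or "top" or "wrist"; returns a dict with "img" (384x512x3 uint8, red, green, blue), "K" (3x3 intrinsics, pixels), "pose" (4x4, takes a point from camera to world coordinates); the wrist camera has in their place "hand_eye" (4x4, takes a point from camera to tool coordinates, whose origin is the TCP and whose axes are the flange's). Camera axes: x right, y up, looking along -z (the intrinsics and any distortion apply to the point x, -y, -z); pixel columns grow to the right and rows downward; lengths in m; the calibration is good to about 2 mm. A picture is of the moment at which its call begins: read the wrist's pose just before it. There is no depth.
- ctrl.hand_in(): hands the job in; it is judged then, once.
The state is a dict: "time_s": time; "qpos": joint angles; "joint_vel": joint speeds; "tau": joint torques, N m; "ee_pos": TCP position; "eef_rot": TCP orientation; "force": force on the tool from outside, world axes, zero at the start; "moment": the same for the moment, N m; "grip_width": finger opening in m; "grip_force": force on a finger pad.
Only numpy, scipy, OpenCV 4.12 (cv2) and the standard library are available. Lean on these libraries where they do the work, as an engineer would, in place of code of your own. Each camera call takes 0.05 s, during which the arm holds its last target. There are 200 camera calls.

## Working session

There is one attempt and no reset: what is moved stays moved. The work goes in short steps, Python scripts to look and compute and a tool call to move; the robot and the scene stay as the last step left them, time stands still between calls to the robot, and variables do not carry over. Pictures are saved under pics/ and viewed, at most 10 in all, crops included, and the job is handed in when it is done.

Besides the shell and the picture viewer there is one more tool, called after "Call:" as name(argument=value, ...) on one line, values as JSON. apply_moves: Moves the arm, as the interface text tells. Its arguments: {"type":"object","properties":{"deltas":{"type":"array"},"grip_force":{"type":"number"}},"required":["deltas"]}

```bash
mkdir -p pics; python3 - <<'E'
from station import ctrl
import cv2,pickle
d={}
for n in("top","side"):
    c=ctrl.camera(n); d[n]=c; cv2.imwrite(f"pics/{n}0.png",c["img"][:,:,::-1]); print(n,c["K"],c["pose"],[k for k in c])
pickle.dump(d,open("cam0.pkl","wb"))
o=ctrl.get_obs();print(o);print(ctrl.tip_reach)
E
```

```text
top [[372.94033747   0.         251.40720978]
 [  0.         372.94033747 182.55076479]
 [  0.           0.           1.        ]] [[-0.02977792  0.99877194 -0.03959648  0.46199147]
 [-0.99953448 -0.03001705 -0.00545821 -0.00766742]
 [-0.00664007  0.03941551  0.99920084  1.48326663]
 [ 0.          0.          0.          1.        ]] ['img', 'K', 'pose']
side [[388.3635329    0.         253.92297992]
 [  0.         388.3635329  186.60329367]
 [  0.           0.           1.        ]] [[-0.82269101  0.32262447 -0.46807366 -0.09056617]
 [-0.56824806 -0.49064845  0.66057418  0.82512841]
 [-0.01654223  0.80943039  0.5869828   0.8727873 ]
 [ 0.          0.          0.          1.        ]] ['img', 'K', 'pose']
{'time_s': 0.1, 'qpos': array([-1.24260883e+00,  3.00396006e-01,  1.52149721e+00, -8.52406855e-07,
        1.32073481e+00, -6.66138610e-02]), 'joint_vel': array([-0.00035778, -0.00098565, -0.00083584,  0.00070175,  0.00045092,
       -0.00013889]), 'tau': array([ 1.27594367e-04, -5.32649338e+01, -3.53288341e+01,  7.09357532e-02,
        2.35033332e-02, -4.74341743e-05]), 'ee_pos': array([ 0.2114658 , -0.50749479,  0.22996299]), 'eef_rot': array([-3.14055952e+00, -6.80953015e-05,  3.94801539e-01]), 'force': array([ 0.02241417, -0.52667316,  1.11399707]), 'moment': array([ 0.04588037,  0.01924903, -0.03463573]), 'grip_force': 0.0, 'grip_width': 0.09393150892093743}
0.025
```

View pics/top0.png

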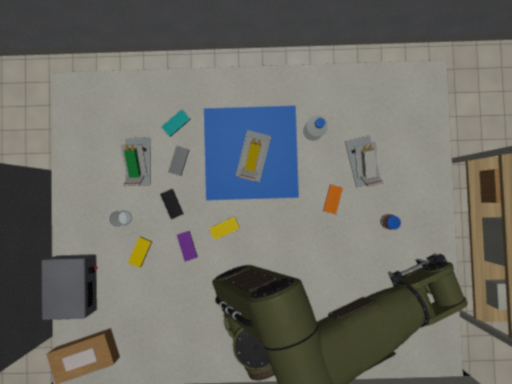

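View pics/side0.png

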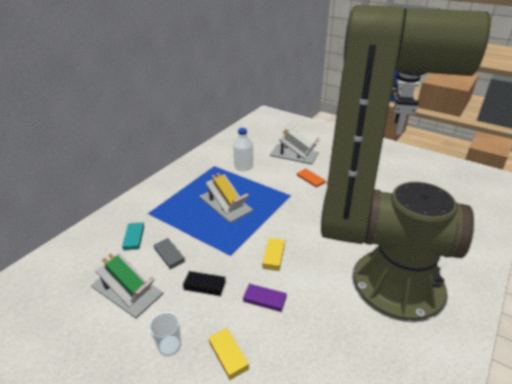

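The top view shows the yellow stand (253,155) on the blue mat, so the 46 mm step needs grey (179,160) plus black (172,204). Orange (333,199) is the spare and stays put. First I'll take rough positions.

```bash
cat > h.py <<'E'
import numpy as np, cv2
from scipy.spatial.transform import Rotation as R
def rays(c,uv,pose=None):
    P=c["pose"] if pose is None else pose
    uv=np.atleast_2d(uv).astype(float);K=c["K"]
    d=np.c_[(uv[:,0]-K[0,2])/K[0,0],-(uv[:,1]-K[1,2])/K[1,1],-np.ones(len(uv))]
    return P[:3,3],d@P[:3,:3].T
def onz(c,uv,z,pose=None):
    o,d=rays(c,uv,pose); return o+d*((z-o[2])/d[:,2])[:,None]
def blob(mask,win,minA=15):
    m=np.zeros_like(mask,np.uint8);x0,x1,y0,y1=win;m[y0:y1,x0:x1]=mask[y0:y1,x0:x1]
    cs,_=cv2.findContours(m,cv2.RETR_EXTERNAL,cv2.CHAIN_APPROX_NONE)
    return max(cs,key=cv2.contourArea)[:,0]
def wristpose(o,c):
    T=np.eye(4);T[:3,:3]=R.from_euler("xyz",o["eef_rot"]).as_matrix();T[:3,3]=o["ee_pos"];return T@c["hand_eye"]
def rect(P):
    (c,s,a)=cv2.minAreaRect((P[:,:2]*1000).astype(np.float32))
    if s[0]<s[1]: s=s[::-1];a+=90
    return np.round(c,1),np.round(s,1),round((a+90)%180-90,1)
E
python3 - <<'E'
import pickle,cv2,numpy as np
from h import *
c=pickle.load(open("cam0.pkl","rb"))["top"];im=c["img"];hsv=cv2.cvtColor(im,cv2.COLOR_RGB2HSV);H,S,V=cv2.split(hsv)
for n,m,w,z in [("grey",(V<140),(162,195,140,182),.02),("black",V<90,(155,190,182,225),.026),("teal",(S>120),(160,192,108,140),.02),
 ("cell",(S>120)&(H>15)&(H<38),(235,275,130,185),.1),("base",(S<90),(215,290,120,190),.0),("mat",(S>150)&(H>100)&(H<130),(195,305,100,210),.001)]:
    b=blob(m.astype(np.uint8),w);print(n,rect(onz(c,b,z)),rect(onz(c,b,0))[0])
E
```

```text
grey (array([616.2, 284.7]), array([118.3,  62.6]), -19.7) [618.3 288.7]
black (array([447.2, 315.1]), array([108.7,  53.8]), 22.0) [447.  320.8]
teal (array([766.4, 294.3]), array([104.2,  50.2]), -50.8) [770.5 298.4]
cell (array([619.9,  -7.1]), array([118. ,  37.3]), -15.1) [631.3  -7.1]
base (array([627.5,  -8.7]), array([193.4,  99.8]), -15.8) [627.5  -8.7]
mat (array([6.414e+02, 3.000e-01]), array([360.3, 360.2]), 0.1) [6.416e+02 3.000e-01]
```

Call:
apply_moves(deltas=[[0,0,0,5,0,0,0.14],[0,0,0,5,0,0,0.14],[0,1,2,4,0,0,0.14],[0,2,3,2,0,0,0.14],[0,2,4,0,0,0,0.14],[0,2,4,0,0,0,0.14],[0,2,4,0,0,0,0.14],[0,2,4,0,0,0,0.14],[0,2,4,0,0,0,0.14],[0,2,4,0,0,0,0.14]])

```text
time_s: 1.1
ee_pos: [0.3618, -0.2159, 0.3903]
eef_rot: [-3.142, -0.0, 1.8]
force: [0.4, -1.1, 0.6]
grip_width: 0.0939
grip_force: 0.0
```

Call:
apply_moves(deltas=[[0,2,4,0,0,0,0.14],[0,2,4,0,0,0,0.14],[0,2,4,0,0,0,0.14],[0,3,3,0,0,0,0.14],[0,3,2,0,0,0,0.14],[0,3,0,0,0,0,0.14],[0,3,0,0,0,0,0.14],[0,0,0,0,0,0,0.08],[0,0,0,0,0,0,0],[0,0,0,0,0,0,0]])

```text
time_s: 2.1
ee_pos: [0.5413, -0.0477, 0.3904]
eef_rot: [-3.142, -0.0, 2.852]
force: [-0.1, -0.3, 0.3]
grip_width: 0.0943
grip_force: 0.0
```

```bash
cat > snap.py <<'E'
import sys,pickle,cv2
from station import ctrl
o=ctrl.get_obs();c=ctrl.camera("wrist");n=sys.argv[1]
pickle.dump((o,c),open(n+".pkl","wb"));cv2.imwrite(f"pics/{n}.png",c["img"][:,:,::-1])
print(o["time_s"],o["ee_pos"],o["eef_rot"],o["qpos"],c["K"][0],c["hand_eye"])
E
python3 snap.py w1
```

```text
2.1 [ 0.54129209 -0.04769966  0.39038438] [-3.14153857e+00 -2.37383171e-04  2.85211883e+00] [-1.55290911e-01  2.20672503e-01  1.25696416e+00 -2.19340887e-05
  1.66419847e+00 -1.43661547e+00] [301.34358859   0.         253.24054779] [[-3.00581116e-04  9.63033973e-01  2.69379798e-01  7.89669886e-02]
 [ 9.99998789e-01  7.00819487e-04 -1.38960763e-03  2.45909728e-04]
 [-1.52702597e-03  2.69379054e-01 -9.63033018e-01 -1.51947249e-01]
 [ 0.00000000e+00  0.00000000e+00  0.00000000e+00  1.00000000e+00]]
```

View pics/w1.png

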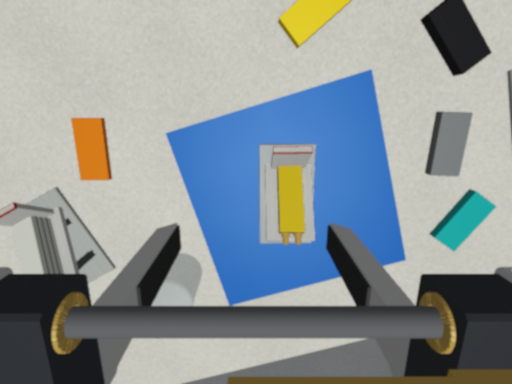

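The wrist view shows the stand at (288,195): the red edge at (292,149), the yellow cell (291,199) and its connectors at the high end. Grey is at (448,144) and black at (457,35).

```bash
python3 - <<'E'
import pickle,cv2,numpy as np
from h import *
o,c=pickle.load(open("w1.pkl","rb"));P=wristpose(o,c);im=c["img"];H,S,V=cv2.split(cv2.cvtColor(im,cv2.COLOR_RGB2HSV))
red=(((H<8)|(H>170))&(S>90)).astype(np.uint8)
b=blob(red,(262,325,138,165));uv=b.mean(0);print("red px",b.min(0),b.max(0),rect(onz(c,b,.0885,P)))
b=blob(((S>120)&(H>20)&(H<38)).astype(np.uint8),(262,325,150,255));print("cell px",b.min(0),b.max(0))
# cell top plane: 30deg lean, normal n, through z=.0782 at cell centre
yaw=np.deg2rad(-15.5);n=np.array([-np.cos(yaw)*.5,-np.sin(yaw)*.5,.866])
q=np.array([.6195+.0,-.007,.0782])
for _ in range(8):
    oo,d=rays(c,b,P);t=((q-oo)@n)/(d@n);X=oo+d*t[:,None]
    ex=np.array([np.cos(yaw)*.866,np.sin(yaw)*.866,.5]);ey=np.array([-np.sin(yaw),np.cos(yaw),0])
    L=np.c_[(X-q)@ex,(X-q)@ey]; mid=(L.min(0)+L.max(0))/2
    r=cv2.minAreaRect((L*1000).astype(np.float32))
    q=np.array([*(q+ex*mid[0]+ey*mid[1])[:2],.0782])
print("cell top centre",q,r,"seat xy",q[:2]-.023*np.array([np.cos(yaw),np.sin(yaw)]))
for nme,m,w,z in [("base",S<100,(250,325,135,250),0.),("grey",(V<145),(415,480,100,185),.02),("black",V<60,(405,500,0,85),.026),("mat",(S>150)&(H>100)&(H<130),(160,410,60,310),.001)]:
    b=blob(m.astype(np.uint8),w);print(nme,b.min(0),b.max(0),rect(onz(c,b,z,P)),rect(onz(c,b,0,P)))
import sys
for n,x in (("s",im[130:260,240:350]),("g",im[95:190,400:495]),("b",im[0:85,405:500])):
    pass
a=[cv2.resize(im[y:y+120,x:x+120],(400,400),interpolation=cv2.INTER_CUBIC) for x,y in((392,85),(392,0))]
cv2.imwrite("pics/crop1.png",np.hstack(a)[:,:,::-1])
E
```

```text
Traceback (most recent call last):
  File "h.py", line 13, in blob
    return max(cs,key=cv2.contourArea)[:,0]
           ~~~^^^^^^^^^^^^^^^^^^^^^^^^
ValueError: max() iterable argument is empty
```

```bash
cat > seat.py <<'E'
import pickle,cv2,numpy as np,sys
from h import *
def seat(fn,win,yaw):
    o,c=pickle.load(open(fn,"rb"));P=wristpose(o,c);im=c["img"].astype(int);x0,x1,y0,y1=win
    H,S,V=cv2.split(cv2.cvtColor(c["img"],cv2.COLOR_RGB2HSV))
    red=((im[...,0]-np.maximum(im[...,1],0)>25)&(im[...,0]-im[...,2]>25)&(abs(im[...,1]-im[...,2])<30)).astype(np.uint8)
    b=blob(red,win);print("red px",b.min(0),b.max(0),rect(onz(c,b,.0885,P)))
    b=blob(((S>120)&(H>20)&(H<38)).astype(np.uint8),win);print("cell px",b.min(0),b.max(0))
    yaw=np.deg2rad(yaw);n=np.array([-np.cos(yaw)*.5,-np.sin(yaw)*.5,.866]);q=np.array([.6195,-.007,.0782])
    ex=np.array([np.cos(yaw)*.866,np.sin(yaw)*.866,.5]);ey=np.array([-np.sin(yaw),np.cos(yaw),0])
    oo,d=rays(c,b,P)
    for _ in range(8):
        X=oo+d*(((q-oo)@n)/(d@n))[:,None];L=np.c_[(X-q)@ex,(X-q)@ey]
        r=cv2.minAreaRect((L*1000).astype(np.float32));mid=(L.min(0)+L.max(0))/2
        q=np.array([*(q+ex*mid[0]+ey*mid[1])[:2],.0782])
    print("cell top centre",q,"size",np.ptp(L,0),r,"seat xy",q[:2]-.023*np.array([np.cos(yaw),np.sin(yaw)]))
    b=blob((S<100).astype(np.uint8),win);print("base",rect(onz(c,b,0,P)))
if __name__=="__main__": seat(sys.argv[1],[int(v) for v in sys.argv[2].split(",")],float(sys.argv[3]))
E
python3 seat.py w1.pkl 250,325,138,250 -15.5
python3 - <<'E'
import pickle
from h import *
o,c=pickle.load(open("w1.pkl","rb"));P=wristpose(o,c);im=c["img"];H,S,V=cv2.split(cv2.cvtColor(im,cv2.COLOR_RGB2HSV))
print(im[145:155,292],im[143,422:476:3,0],im[35,420:495:3,0])
for nme,m,w,z in [("grey",(V<145),(415,480,100,185),.02),("mat",(S>150)&(H>100)&(H<130),(160,410,60,310),.001)]:
    b=blob(m.astype(np.uint8),w);print(nme,b.min(0),b.max(0),rect(onz(c,b,z,P)),rect(onz(c,b,0,P)))
E
```

```text
red px [273 152] [312 153] (array([541.9,  14.7]), array([58.7,  1.5]), 73.4)
cell px [278 166] [304 242]
cell top centre [ 0.62122007 -0.00762729  0.0782    ] size [0.12598829 0.04021697] ((0.028781890869140625, -0.15001678466796875), (39.368812561035156, 125.73322296142578), 89.45734405517578) seat xy [ 0.59905657 -0.00148081]
base (array([633.6,  -6.9]), array([194.9, 107.4]), -16.3)
[[157 153 151]
 [168 154 150]
 [175 164 159]
 [179 177 172]
 [180 180 176]
 [180 178 174]
 [175 162 157]
 [162 122 118]
 [148 106 101]
 [151 136 131]] [197 199 196  76  54 116 124 123 123 122 122 122 121 121 124 193 197 198] [196 201 194 120  16  14  17  30  33  32  34  34  33  33  32  32  31  33
  32  32  44 182 200 201 201]
grey [425 112] [471 175] (array([615.9, 279.4]), array([107. ,  60.6]), -18.6) (array([621.7, 291.1]), array([111.1,  63. ]), -18.6)
mat [167  71] [403 304] (array([ 6.423e+02, -2.000e-01]), array([363.8, 363.5]), 90.0) (array([ 6.427e+02, -1.000e-01]), array([364.5, 364.2]), 90.0)
```

Call:
apply_moves(deltas=[[0,-1.3,2,-2,-0.036,-0.126,0],[0,-1.3,2,-2,-0.036,-0.126,0],[0,-1.3,2,-2,-0.036,-0.126,0],[0,-1.3,1.8,-2,-0.036,-0.126,0],[0,0,0,0,0,0,0],[0,0,0,0,0,0,0]])

```text
time_s: 2.75
ee_pos: [0.489, 0.0306, 0.3114]
eef_rot: [3.135, 0.525, 2.853]
force: [1.1, 0.5, 0.9]
grip_width: 0.0939
grip_force: 0.0
```

```bash
python3 snap.py w2 | head -2
```

```text
2.75 [0.48904434 0.03062985 0.31144053] [3.13548336 0.52473349 2.85276125] [ 0.07416658 -0.14052501  1.88403064 -0.21951149  0.91192447 -1.11778548] [301.34358859   0.         253.24054779] [[-1.02234819e-03  9.63031476e-01  2.69386953e-01  8.00235728e-02]
 [ 9.99998792e-01  1.29987137e-03 -8.51823334e-04  2.36223228e-04]
```

View pics/w2.png

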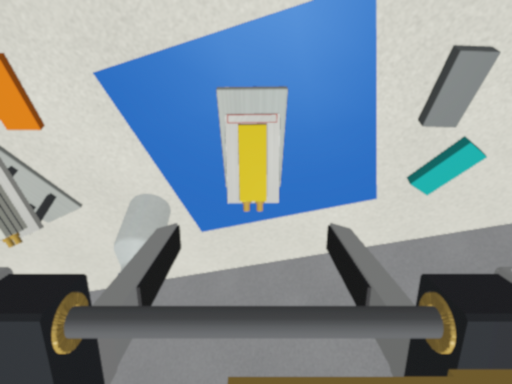

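The view is now square to the bed: red edge around (252,118), cell (253,125–202), connectors below it. I'll measure the seat from this.

```bash
python3 - <<'E'
import pickle
from h import *
o,c=pickle.load(open("w2.pkl","rb"));P=wristpose(o,c);im=c["img"].astype(int);H,S,V=cv2.split(cv2.cvtColor(c["img"],cv2.COLOR_RGB2HSV))
m=((S>120)&(H>18)&(H<38))[:,225:285]
for r in list(range(122,128))+list(range(196,212)): print(r,m[r].sum(),end="; ")
big=cv2.morphologyEx(m.astype(np.uint8),cv2.MORPH_OPEN,np.ones((15,15),np.uint8))
b=blob(big,(0,60,115,215))+[225,0]
yaw=np.deg2rad(-16.1);n=np.array([-np.cos(yaw)*.5,-np.sin(yaw)*.5,.866]);ex=np.array([np.cos(yaw)*.866,np.sin(yaw)*.866,.5]);ey=np.array([-np.sin(yaw),np.cos(yaw),0])
s=np.array([.592,0,.118])
def loc(uv,z):
    oo,d=rays(c,uv,P);q=s+n*z;X=oo+d*(((q-oo)@n)/(d@n))[:,None];return np.c_[(X-s)@ex,(X-s)@ey]*1000
L=loc(b,-.046);print("\ncell",L.min(0),L.max(0),cv2.minAreaRect(L.astype(np.float32)))
red=((im[...,0]-im[...,1]>18)&(im[...,0]-im[...,2]>18)&(S<140)).astype(np.uint8)
red[:, :220]=0;red[:,285:]=0;red[:105]=0;red[130:]=0
uv=np.argwhere(red)[:,::-1];print("px",uv.min(0),uv.max(0));L=loc(uv,0);print("red ring",L.min(0),L.max(0),cv2.minAreaRect(L.astype(np.float32)))
E
```

```text
122 0; 123 0; 124 12; 125 27; 126 27; 127 28; 196 26; 197 26; 198 26; 199 26; 200 25; 201 17; 202 14; 203 10; 204 9; 205 9; 206 9; 207 9; 208 9; 209 6; 210 0; 211 0; 
cell [-56.36544027 -18.14185084] [50.39428366 18.85470469] ((-2.9834442138671875, 0.2648200988769531), (106.85758209228516, 36.885189056396484), 0.15802229940891266)
px [227 114] [277 124]
red ring [-71.5457901  -29.19602335] [-59.51037234  31.07232398] ((-65.46796417236328, 0.9425697326660156), (60.22434997558594, 11.687051773071289), 89.5505142211914)
```

Call:
apply_moves(deltas=[[0,1,3,0,0.036,0.126,0],[0,1,3,0,0.036,0.126,0],[0,1,3,0,0.036,0.126,0],[0,1,3,0,0.036,0.126,0],[0,1,4,0,0,0,-0.02],[0,1,4,0,0,0,-0.02],[0,1,4,-1,0,0,0],[0,0,0,0,0,0,0],[0,0,0,0,0,0,0]])

```text
time_s: 3.7
ee_pos: [0.5606, 0.2702, 0.3006]
eef_rot: [3.141, -0.0, 2.815]
force: [-0.1, -0.5, 0.1]
grip_width: 0.0941
grip_force: 0.0
```

```bash
python3 snap.py w3 | head -2
```

```text
3.7 [0.56058465 0.27021257 0.30056614] [ 3.14141065e+00 -3.97614618e-04  2.81468618e+00] [ 3.90155151e-01  4.27980101e-01  1.18770225e+00  3.98881422e-04
  1.52609040e+00 -8.53752530e-01] [301.34358859   0.         253.24054779] [[-3.00267273e-04  9.63049445e-01  2.69324483e-01  7.89753537e-02]
```

View pics/w3.png

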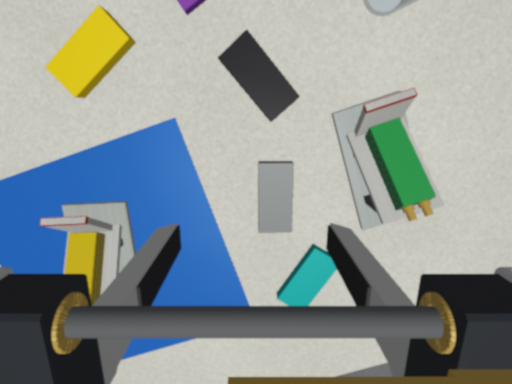

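Grey is at (276,197) and black at (258,76), both seen nearly from above.

```bash
python3 - <<'E'
import pickle
from h import *
o,c=pickle.load(open("w3.pkl","rb"));P=wristpose(o,c);im=c["img"];V=cv2.cvtColor(im,cv2.COLOR_RGB2GRAY)
print(V[155:168,276],V[226:238,276],V[197,252:264],V[197,286:298])
for nme,m,w,z in [("grey",(V>95)&(V<150),(245,305,150,245),.02),("greyall",V<150,(245,305,150,245),.02),("black",(V<90),(210,305,25,125),.026)]:
    m=cv2.medianBlur(m.astype(np.uint8),5);b=blob(m,w);print(nme,b.min(0),b.max(0),rect(onz(c,b,z,P)))
print(V[76,215:302:2])
E
```

```text
[204 204 202 199 194 172 121  97 128 152 156 156 155] [146 146 145 146 146 150 166 187 197 199 198 199] [198 199 199 199 195 183 154 147 150 151 151 151] [151 151 151 151 151 150 162 184 195 198 201 202]
grey [259 202] [290 231] (array([644.7, 277.1]), array([47.7, 46.9]), 71.5)
greyall [259 202] [290 231] (array([644.7, 277.1]), array([47.7, 46.9]), 71.5)
black [220  32] [296 119] (array([448.5, 316.8]), array([106.2,  49.3]), 22.2)
[194 199 198 197 194 198 201 195 177 105  56  55  55  55  55  54  56  54
  55  55  55  55  55  55  56  54  56  55  55  55  56  56  56  58 105 181
 197 198 201 201 197 198 199 203]
```

```bash
python3 - <<'E'
import pickle
from h import *
o,c=pickle.load(open("w3.pkl","rb"));P=wristpose(o,c);im=c["img"];V=cv2.cvtColor(im,cv2.COLOR_RGB2GRAY)
for lo in (0,135):
    m=cv2.medianBlur(((V<172)&(V>=lo)).astype(np.uint8),5);b=blob(m,(245,305,150,245));print(b.min(0),b.max(0),rect(onz(c,b,.02,P)))
E
```

```text
[258 161] [293 232] (array([616.2, 287.1]), array([110.6,  51.6]), -18.5)
[258 163] [293 232] (array([617.6, 286.6]), array([107.7,  51.6]), -18.5)
```

Call:
apply_moves(deltas=[[0,2,0.6,-4,0,0,0.004],[0,2,0.6,-4,0,0,0],[0,1.6,0.4,-4,0,0,0],[0,0,0,-4,0,0,0],[0,0,0,-4,0,0,0],[0,0,0,-3.5,0,0,0],[0,0,0,-2,0,0,0],[0,0,0,-1.2,0,0,0],[0,0,0,-0.5,0,0,0],[0,0,0,0,0,0,0]], grip_force=30)

```text
time_s: 4.75
ee_pos: [0.6162, 0.2859, 0.0292]
eef_rot: [3.141, 0.001, 2.818]
force: [-0.2, -0.0, -0.5]
grip_width: 0.0942
grip_force: 0.0
```

Call:
apply_moves(deltas=[[230,0,0,0,0,0,0],[230,0,0,0,0,0,0],[230,0,0,0,0,0,0],[230,0,0,0,0,0,0],[230,0,0,0,0,0,0],[230,0,0,0,0,0,0],[230,0,0,0,0,0,0]])

```text
time_s: 5.45
ee_pos: [0.6156, 0.2864, 0.0285]
eef_rot: [3.142, 0.0, 2.819]
force: [0.3, -0.1, 2.0]
grip_width: 0.0516
grip_force: 30.0
```

Call:
apply_moves(deltas=[[230,0,0,2,0,0,0],[230,0,0,4,0,0,0],[230,0,0,4.5,0,0,0.01],[230,0,-1,4.5,0,0,0.01],[230,-0.6,-3,3,0,0,0.01],[230,-1,-4,0,0,0,0.012],[230,-1,-4,0,-0.036,-0.126,0],[230,-1,-4,0,-0.036,-0.126,0],[230,-1,-4,0,-0.036,-0.126,0],[230,-1,-4,0,-0.036,-0.126,0]])

```text
time_s: 6.45
ee_pos: [0.5587, 0.0452, 0.2089]
eef_rot: [3.14, 0.53, 2.861]
force: [2.1, -0.6, -1.5]
grip_width: 0.0516
grip_force: 30.0
```

Call:
apply_moves(deltas=[[230,0,-3.6,-1.6,0,0,0],[230,0,0,-2,0,0,0],[230,0,0,0,0,0,0],[230,0,0,0,0,0,0]])

```text
time_s: 6.85
ee_pos: [0.5597, 0.0106, 0.1728]
eef_rot: [3.14, 0.524, 2.861]
force: [0.9, 0.3, -1.0]
grip_width: 0.0519
grip_force: 30.0
```

```bash
python3 snap.py w4 | head -2
```

```text
6.85 [0.55965652 0.01058508 0.17275232] [3.14024448 0.52371863 2.86059586] [ 0.01749899  0.16928466  1.91075136 -0.27190925  0.57378025 -1.08043003] [301.34358859   0.         253.24054779] [[-1.02151716e-03  9.63029553e-01  2.69393832e-01  8.00201904e-02]
 [ 9.99998796e-01  1.29847293e-03 -8.49877959e-04  2.49324648e-04]
```

View pics/w4.png

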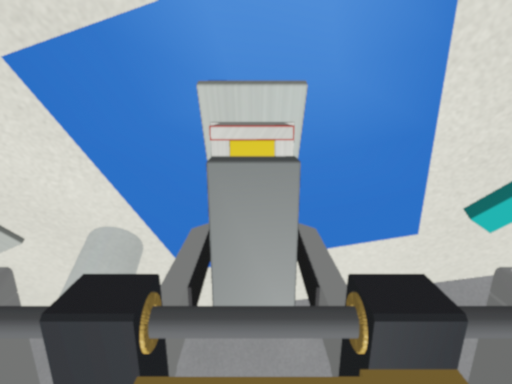

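The grey plate is held over the cell, with its low edge at row 158 (cols 208–300) and the red ring at cols 210–294. I'll measure both in seat coordinates.

```bash
cat > m.py <<'E'
import pickle
from h import *
yaw=np.deg2rad(-16.1);n=np.array([-np.cos(yaw)*.5,-np.sin(yaw)*.5,.866]);ex=np.array([np.cos(yaw)*.866,np.sin(yaw)*.866,.5]);ey=np.array([-np.sin(yaw),np.cos(yaw),0])
s=np.array([.591,.001,.118])
def loc(c,P,uv,z):
    oo,d=rays(c,uv,P);q=s+n*z;X=oo+d*(((q-oo)@n)/(d@n))[:,None];return np.c_[(X-s)@ex,(X-s)@ey]*1000
E
python3 - <<'E'
from m import *
o,c=pickle.load(open("w4.pkl","rb"));P=wristpose(o,c);im=c["img"].astype(int);V=cv2.cvtColor(c["img"],cv2.COLOR_RGB2GRAY)
tl=(o["ee_pos"]-s);print("tcp in seat",tl@ex*1000,tl@ey*1000,tl@n*1000)
red=((im[...,0]-im[...,1]>18)&(im[...,0]-im[...,2]>18)&(im[...,1]-im[...,2]<25));red[:,:200]=0;red[:,305:]=0;red[:115]=0;red[142:]=0
uv=np.argwhere(red)[:,::-1];print(uv.min(0),uv.max(0));L=loc(c,P,uv,0);print("ring",L.min(0),L.max(0),cv2.minAreaRect(L.astype(np.float32)))
zt=tl@n-.0085
print(V[150:168,254],V[200,200:216],V[200,290:306],V[170,200:216],V[170,290:306])
print("plate corners", loc(c,P,[[208,160],[300,160],[254,158.5],[254,161]],zt))
E
```

```text
tcp in seat -1.0046013128772493 0.5171377810273097 63.80162945191301
[209 124] [294 140]
ring [-71.47593972 -30.1704378 ] [-60.38416074  29.85728256] ((-65.9593734741211, -0.1548786163330078), (60.0260124206543, 11.076128959655762), 89.92781066894531)
[187 187 186 187 184 171 135  90  72  73  78  91 109 125 132 134 134 134] [102 102 103 102 103 102 104 108 115 126 135 137 137 137 138 138] [140 140 140 140 140 140 140 134 124 109 103 103 104 103 104 104] [104 104 104 104 104 102 108 120 128 133 135 134 134 135 134 134] [135 135 135 135 135 135 135 135 131 122 113 108 106 106 107 107]
plate corners [[-55.08603178 -23.39107734]
 [-55.0154348   26.10645846]
 [-55.86188255   1.34839593]
 [-54.50877191   1.34793451]]
```

Call:
apply_moves(deltas=[[230,1.2,-0.38,-2.3,0,0,0],[230,1.2,-0.38,-2.3,0,0,0],[230,0.8,-0.25,-1.5,0,0,0],[230,0.35,-0.11,-0.65,0,0,0],[230,0.14,-0.05,-0.29,0,0,0],[230,0,0,0,0,0,0],[230,0,0,0,0,0,0]])

```text
time_s: 7.6
ee_pos: [0.5966, -0.0011, 0.1031]
eef_rot: [3.14, 0.525, 2.861]
force: [-0.5, 0.6, -0.6]
grip_width: 0.0515
grip_force: 30.0
```

Call:
apply_moves(deltas=[[230,0.03,-0.01,-0.05,0,0,0],[230,0,0,0,0,0,0]])

```text
time_s: 7.8
ee_pos: [0.5968, -0.0014, 0.1021]
eef_rot: [3.14, 0.525, 2.86]
force: [-0.1, -0.2, -1.4]
grip_width: 0.0515
grip_force: 30.0
```

Call:
apply_moves(deltas=[[230,0.03,-0.01,-0.05,0,0,0],[230,0,0,0,0,0,0]])

```text
time_s: 8.0
ee_pos: [0.5971, -0.0015, 0.1014]
eef_rot: [3.14, 0.525, 2.86]
force: [-4.2, 0.5, 4.3]
grip_width: 0.0515
grip_force: 30.0
```

Call:
apply_moves(deltas=[[230,0.03,-0.01,-0.05,0,0,0],[230,0,0,0,0,0,0]])

```text
time_s: 8.2
ee_pos: [0.5971, -0.0016, 0.1015]
eef_rot: [3.14, 0.525, 2.86]
force: [-16.0, 2.6, 16.3]
grip_width: 0.0518
grip_force: 30.0
```

Call:
apply_moves(deltas=[[230,-0.03,0.01,0.05,0,0,0],[100,0,0,0,0,0,0],[60,0,0,0,0,0,0],[0,0,0,0,0,0,0],[0,0,0,0,0,0,0],[0,0,0,0,0,0,0]])

```text
time_s: 8.8
ee_pos: [0.5971, -0.0016, 0.101]
eef_rot: [3.14, 0.524, 2.86]
force: [-1.0, 0.0, -0.1]
grip_width: 0.0858
grip_force: 0.0
```

Call:
apply_moves(deltas=[[0,-0.7,0.2,1.3,0,0,0],[0,-1.4,0.4,2.6,0,0,0],[0,-1.9,0.55,3.5,0,0,0],[0,-1.9,0.55,3.5,0,0,0],[0,-1.9,0.55,3.5,0,0,0],[0,-1.9,0.55,3.5,0,0,0],[0,0,0,0,0,0,0],[0,0,0,0,0,0,0]])

```text
time_s: 9.6
ee_pos: [0.5001, 0.0265, 0.2804]
eef_rot: [3.14, 0.526, 2.86]
force: [0.7, 0.0, -0.4]
grip_width: 0.0939
grip_force: 0.0
```

```bash
python3 snap.py w5 | head -2
```

```text
9.6 [0.50008416 0.02650641 0.28042223] [3.13959102 0.52562586 2.86044641] [ 0.06167279 -0.09161517  1.91331057 -0.22748679  0.83230558 -1.11685607] [301.34358859   0.         253.24054779] [[-1.02343833e-03  9.63029445e-01  2.69394212e-01  8.00233572e-02]
 [ 9.99998796e-01  1.29982536e-03 -8.47579439e-04  2.48031373e-04]
```

View pics/w5.png

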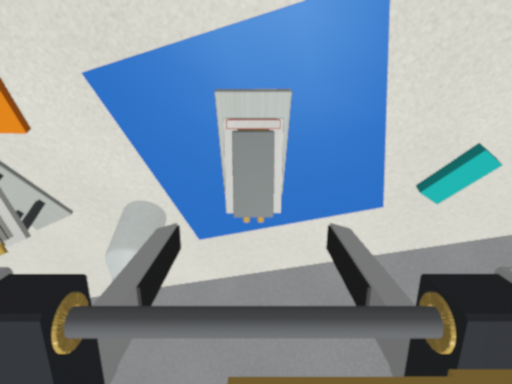

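Grey lies straight on the cell, rows 130–216, with a gap to the red ring at row 124. I'll measure it, then go for black.

```bash
cat > pl.py <<'E'
from m import *
import sys
o,c=pickle.load(open(sys.argv[1],"rb"));zt=float(sys.argv[2]);lo,hi=int(sys.argv[3]),int(sys.argv[4]);P=wristpose(o,c);im=c["img"].astype(int);V=cv2.cvtColor(c["img"],cv2.COLOR_RGB2GRAY)
r0=int(sys.argv[5])
red=((im[...,0]-im[...,1]>14)&(im[...,0]-im[...,2]>14)&(im[...,1]-im[...,2]<25));red[:,:215]=0;red[:,292:]=0;red[:r0]=0;red[r0+16:]=0
uv=np.argwhere(red)[:,::-1];L=loc(c,P,uv,0);print("ring",uv.min(0),uv.max(0),L.min(0),L.max(0),cv2.minAreaRect(L.astype(np.float32)))
m=cv2.medianBlur(((V>lo)&(V<hi)).astype(np.uint8),5);b=blob(m,(215,292,r0+5,225));L=loc(c,P,b,zt)
print("plate",b.min(0),b.max(0),L.min(0),L.max(0),cv2.minAreaRect(L.astype(np.float32)))
print(V[r0:r0+24,253],V[170,222:292:2],V[206:222,253])
E
python3 pl.py w5.pkl -.026 95 150 115
```

```text
ring [226 119] [280 129] [-70.60518608 -29.80149977] [-59.80427274  29.86341048] ((-65.2000961303711, 0.03626823425292969), (59.66497039794922, 10.73684310913086), 89.92899322509766)
plate [215 120] [291 224] [-68.68971948 -49.43376354] [62.7293182  49.21400436] ((-2.9765701293945312, -0.0296630859375), (98.64451599121094, 131.31442260742188), 89.92843627929688)
[190 187 170 138 139 173 198 203 203 203 203 202 187 149 106  93  99 119
 131 134 134 134 134 134] [142 185 202 206 205 169 135 137 137 137 137 137 137 137 137 137 138 137
 138 138 138 138 138 138 138 139 180 208 209 208 176 152 107 106 106] [140 141 140 140 141 141 141 142 142 141 136 124 108 102 102 101]
```

Call:
apply_moves(deltas=[[0,-1.5,3.5,0,0.036,0.126,0.04],[0,-1.5,3.5,0,0.036,0.126,0.06],[0,-1.5,3.5,0,0.036,0.126,0.06],[0,-1.5,3.5,0,0.036,0.126,0.06],[0,-0.5,3.5,0,0,0,0.12],[0,-0.5,3.5,0,0,0,0.12],[0,0,3.5,0,0,0,0.12],[0,0,3,0,0,0,0.09],[0,0,0,0,0,0,0],[0,0,0,0,0,0,0]])

```text
time_s: 10.65
ee_pos: [0.4301, 0.3014, 0.2781]
eef_rot: [3.09, 0.0, -2.762]
force: [-0.3, -0.4, 0.3]
grip_width: 0.0941
grip_force: 0.0
```

```bash
python3 snap.py w6 | head -2; python3 - <<'E'
from m import *
o,c=pickle.load(open("w6.pkl","rb"));P=wristpose(o,c);V=cv2.cvtColor(c["img"],cv2.COLOR_RGB2GRAY)
for lo,t in((0,120),(45,120)):
    m=cv2.medianBlur(((V<t)&(V>=lo)).astype(np.uint8),3)
    cs,_=cv2.findContours(m,cv2.RETR_EXTERNAL,cv2.CHAIN_APPROX_NONE)
    for b in cs:
        if cv2.contourArea(b)>800: b=b[:,0];print(lo,b.min(0),b.max(0),rect(onz(c,b,.026,P)))
E
```

```text
10.65 [0.43005815 0.30135595 0.27808215] [ 3.08983193e+00  2.52566128e-04 -2.76174180e+00] [ 0.517428    0.20448969  1.52975668  0.05199182  1.40021759 -1.44187074] [301.34358859   0.         253.24054779] [[-2.32229857e-04  9.62802353e-01  2.70206540e-01  7.86714988e-02]
 [ 9.99999566e-01  4.67486187e-04 -8.06298192e-04  4.88096183e-04]
0 [230 144] [267 222] (array([446.2, 316. ]), array([110.5,  50.8]), 22.5)
0 [ 0 97] [511 383] (array([547.1, 407.3]), array([870.7, 441.5]), -71.6)
0 [233   0] [280  96] (array([283.8, 261.4]), array([107.1,  49.1]), 15.9)
45 [  0 322] [ 51 383] (array([826.4,  83.3]), array([116.3,  79.4]), 18.4)
45 [230 144] [267 222] (array([446.2, 316. ]), array([110.5,  50.8]), 22.5)
45 [ 0 97] [511 383] (array([649.9, 439.6]), array([900.5, 389.4]), 89.6)
45 [233   0] [280  96] (array([283.8, 261.4]), array([107.1,  49.1]), 15.9)
```

Call:
apply_moves(deltas=[[0,0.8,0.7,-2,-0.048,-0.0192,0.011],[0,0.9,0.8,-4,0,0,0],[0,0,0,-4,0,0,0],[0,0,0,-4,0,0,0],[0,0,0,-4,0,0,0],[0,0,0,-3.3,0,0,0],[0,0,0,-2,0,0,0],[0,0,0,-1.2,0,0,0],[0,0,0,-0.5,0,0,0],[0,0,0,0,0,0,0]], grip_force=30)

```text
time_s: 11.7
ee_pos: [0.4473, 0.3161, 0.0301]
eef_rot: [3.141, 0.003, -2.751]
force: [0.3, 0.5, -0.1]
grip_width: 0.0942
grip_force: 0.0
```

```bash
python3 - <<'E'
from m import *
o,c=pickle.load(open("w5.pkl","rb"));P=wristpose(o,c)
print(loc(c,P,[[232.3,170],[273.8,170],[253,131.5],[253,217]],-.026))
E
```

```text
[[ -8.68515953 -25.54715515]
 [ -8.59515676  25.70610746]
 [-55.30465521   0.07573413]
 [ 52.98255109  -0.07175903]]
```

Call:
apply_moves(deltas=[[0,0,0,-0.1,0,0,0],[230,0,0,0,0,0,0],[230,0,0,0,0,0,0],[230,0,0,0,0,0,0],[230,0,0,0,0,0,0],[230,0,0,0,0,0,0],[230,0,0,0,0,0,0]])

```text
time_s: 12.4
ee_pos: [0.4471, 0.3164, 0.0291]
eef_rot: [3.141, 0.003, -2.75]
force: [-0.7, -0.9, 0.1]
grip_width: 0.0517
grip_force: 30.0
```

Call:
apply_moves(deltas=[[230,0,0,2,0,0,0],[230,0,0,4,0,0,0],[230,0,0,4.5,0,0,-0.133],[230,0,-1,4.5,0,0,-0.135],[230,0.5,-3,3,0,0,-0.135],[230,1.5,-3.5,0,0,0,-0.135],[230,1.5,-3.5,0,0,0,-0.135],[230,1.5,-3.5,0,0,0,0],[230,1.5,-3.5,0,-0.036,-0.126,0],[230,1.5,-3.5,0,-0.036,-0.126,0]])

```text
time_s: 13.4
ee_pos: [0.5277, 0.0997, 0.2089]
eef_rot: [3.141, 0.27, 2.86]
force: [0.4, -1.1, -3.3]
grip_width: 0.052
grip_force: 30.0
```

Call:
apply_moves(deltas=[[230,1.5,-3.5,0,-0.036,-0.126,0],[230,1.3,-3,0,-0.036,-0.126,0],[230,0.5,-2.6,-1.6,0,0,0],[230,0,0,-2,0,0,0],[230,0,0,0,0,0,0],[230,0,0,0,0,0,0]])

```text
time_s: 14.0
ee_pos: [0.56, 0.0106, 0.1731]
eef_rot: [3.139, 0.526, 2.86]
force: [-0.2, -0.3, -1.5]
grip_width: 0.0515
grip_force: 30.0
```

```bash
python3 snap.py w7 | head -2;python3 - <<'E'
from m import *
o,c=pickle.load(open("w7.pkl","rb"));P=wristpose(o,c);im=c["img"].astype(int);V=cv2.cvtColor(c["img"],cv2.COLOR_RGB2GRAY)
tl=(o["ee_pos"]-s);print("tcp in seat",tl@ex*1000,tl@ey*1000,tl@n*1000)
red=((im[...,0]-im[...,1]>14)&(im[...,0]-im[...,2]>14)&(im[...,1]-im[...,2]<25));red[:,:195]=0;red[:,310:]=0;red[:110]=0;red[155:]=0
uv=np.argwhere(red)[:,::-1];print(uv.min(0),uv.max(0));L=loc(c,P,uv,0);print("ring",L.min(0),L.max(0),cv2.minAreaRect(L.astype(np.float32)))
print(list(V[120:185,252]),list(V[220,195:215]),list(V[220,290:310]),list(V[185,195:215]),list(V[185,290:310]))
E
```

```text
14.0 [0.55995133 0.01063185 0.17314912] [3.13927339 0.52642703 2.85990539] [ 0.01764471  0.16856173  1.9114436  -0.27335812  0.57116023 -1.07849806] [301.34358859   0.         253.24054779] [[-1.02443248e-03  9.63029574e-01  2.69393744e-01  8.00248878e-02]
 [ 9.99998796e-01  1.30060216e-03 -8.46668127e-04  2.47223218e-04]
tcp in seat -0.5721441099858227 0.6438275102199735 64.01012374095811
[209 123] [294 140]
ring [-71.59645725 -30.08840237] [-59.77695888  30.01850825] ((-65.69390106201172, -0.030765533447265625), (60.09727478027344, 11.762746810913086), 89.8997573852539)
[np.uint8(172), np.uint8(138), np.uint8(120), np.uint8(115), np.uint8(116), np.uint8(148), np.uint8(184), np.uint8(200), np.uint8(204), np.uint8(203), np.uint8(203), np.uint8(203), np.uint8(204), np.uint8(204), np.uint8(204), np.uint8(204), np.uint8(201), np.uint8(187), np.uint8(149), np.uint8(101), np.uint8(79), np.uint8(82), np.uint8(104), np.uint8(123), np.uint8(132), np.uint8(134), np.uint8(134), np.uint8(134), np.uint8(135), np.uint8(135), np.uint8(135), np.uint8(132), np.uint8(111), np.uint8(61), np.uint8(25),
[... 880 characters left out ...]
, np.uint8(102), np.uint8(103), np.uint8(103), np.uint8(102), np.uint8(102), np.uint8(102), np.uint8(102), np.uint8(103)] [np.uint8(104), np.uint8(103), np.uint8(103), np.uint8(103), np.uint8(103), np.uint8(103), np.uint8(104), np.uint8(103), np.uint8(103), np.uint8(101), np.uint8(88), np.uint8(59), np.uint8(39), np.uint8(40), np.uint8(40), np.uint8(42), np.uint8(42), np.uint8(42), np.uint8(42), np.uint8(43)] [np.uint8(44), np.uint8(44), np.uint8(45), np.uint8(45), np.uint8(44), np.uint8(45), np.uint8(45), np.uint8(44), np.uint8(44), np.uint8(43), np.uint8(50), np.uint8(75), np.uint8(99), np.uint8(105), np.uint8(105), np.uint8(105), np.uint8(105), np.uint8(105), np.uint8(106), np.uint8(106)]
```

View pics/w7.png

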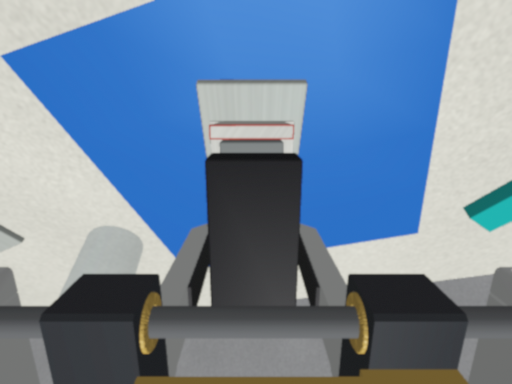

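Black is held straight above grey: low top edge about row 160.5, sides at cols 206–301. I'll work out its offset.

```bash
python3 - <<'E'
from m import *
o,c=pickle.load(open("w7.pkl","rb"));P=wristpose(o,c);zt=(o["ee_pos"]-s)@n
print(loc(c,P,[[252,160.5],[205.8,185],[301.2,185],[207.2,220],[300,220]],zt-.0031),loc(c,P,[[252,153]],zt-.0291))
E
```

```text
[[-55.24926274   0.44007897]
 [-42.18889598 -24.14174317]
 [-42.06729352  26.57093419]
 [-22.38475793 -24.25313436]
 [-22.24206059  26.73792571]] [[-55.49096323   0.41946823]]
```

Call:
apply_moves(deltas=[[230,1.1,-0.35,-2,0,0,0],[230,1.0,-0.32,-1.8,0,0,0],[230,0.5,-0.17,-0.95,0,0,0],[230,0.22,-0.07,-0.46,0,0,0],[230,0,0,0,0,0,0],[230,0.03,-0.01,-0.05,0,0,0],[230,0,0,0,0,0,0]])

```text
time_s: 14.75
ee_pos: [0.5886, 0.0014, 0.1212]
eef_rot: [3.139, 0.528, 2.86]
force: [0.5, -0.4, -2.3]
grip_width: 0.0521
grip_force: 30.0
```

Call:
apply_moves(deltas=[[230,0.03,-0.01,-0.05,0,0,0],[230,0,0,0,0,0,0]])

```text
time_s: 14.95
ee_pos: [0.5889, 0.0011, 0.1203]
eef_rot: [3.139, 0.528, 2.86]
force: [0.1, -0.5, -1.6]
grip_width: 0.0514
grip_force: 30.0
```

Call:
apply_moves(deltas=[[230,0.02,-0.005,-0.035,0,0,0],[230,0,0,0,0,0,0]])

```text
time_s: 15.15
ee_pos: [0.5889, 0.0012, 0.1202]
eef_rot: [3.139, 0.528, 2.86]
force: [-8.8, 2.6, 7.8]
grip_width: 0.0515
grip_force: 30.0
```

Call:
apply_moves(deltas=[[230,0.015,-0.005,-0.025,0,0,0],[230,0,0,0,0,0,0]])

```text
time_s: 15.35
ee_pos: [0.589, 0.0011, 0.1203]
eef_rot: [3.139, 0.528, 2.86]
force: [-13.8, 3.2, 13.6]
grip_width: 0.0521
grip_force: 30.0
```

Contact. I'll ease off, open, back away and look.

Call:
apply_moves(deltas=[[230,-0.03,0.01,0.05,0,0,0],[100,0,0,0,0,0,0],[60,0,0,0,0,0,0],[0,0,0,0,0,0,0],[0,0,0,0,0,0,0],[0,0,0,0,0,0,0]])

```text
time_s: 15.95
ee_pos: [0.5889, 0.0011, 0.1198]
eef_rot: [3.139, 0.527, 2.86]
force: [-0.4, -1.0, -0.9]
grip_width: 0.0858
grip_force: 0.0
```

Call:
apply_moves(deltas=[[0,-0.7,0.2,1.3,0,0,0],[0,-1.4,0.4,2.6,0,0,0],[0,-1.9,0.55,3.5,0,0,0],[0,-1.9,0.55,3.5,0,0,0],[0,-1.9,0.55,3.5,0,0,0],[0,-1.9,0.55,3.5,0,0,0],[0,0,0,0,0,0,0],[0,0,0,0,0,0,0]])

```text
time_s: 16.75
ee_pos: [0.4919, 0.0292, 0.2992]
eef_rot: [3.138, 0.529, 2.86]
force: [0.0, 0.4, -0.3]
grip_width: 0.0943
grip_force: 0.0
```

```bash
python3 snap.py w8 | head -1; python3 - <<'E'
from m import *
from station import ctrl
o,c=pickle.load(open("w8.pkl","rb"));P=wristpose(o,c);V=cv2.cvtColor(c["img"],cv2.COLOR_RGB2GRAY)
m=cv2.medianBlur((V<90).astype(np.uint8),3);b=blob(m,(210,300,100,235));L=loc(c,P,b,0);print(b.min(0),b.max(0),cv2.minAreaRect(L.astype(np.float32)))
d=ctrl.camera("side")["img"];a=cv2.resize(c["img"][80:250,180:340],(400,425));e=cv2.resize(d[150:250,170:290],(400,333))
cv2.imwrite("pics/fin.png",np.hstack([a,cv2.copyMakeBorder(e,0,92,0,0,cv2.BORDER_CONSTANT)])[:,:,::-1])
E
```

```text
16.75 [0.49191018 0.02919986 0.29917843] [3.13846902 0.52868176 2.85968509] [ 0.0702879  -0.12704187  1.90182617 -0.22440974  0.87683195 -1.11870662] [301.34358859   0.         253.24054779] [[-1.02667965e-03  9.63029427e-01  2.69394262e-01  8.00286070e-02]
[232 127] [273 216] ((-3.024150848388672, -0.06962966918945312), (51.996952056884766, 110.56675720214844), 89.81700134277344)
```

View pics/fin.png

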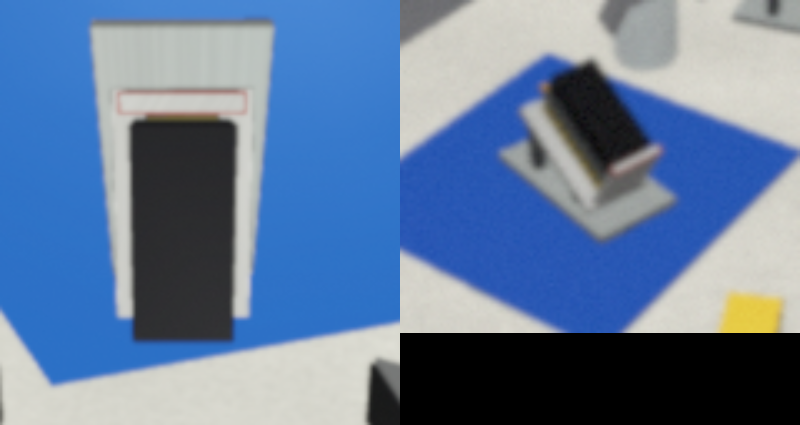

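Call:
apply_moves(deltas=[[0,0,0,0,0,0,0],[0,0,0,0,0,0,0],[0,0,0,0,0,0,0],[0,0,0,0,0,0,0],[0,0,0,0,0,0,0],[0,0,0,0,0,0,0],[0,0,0,0,0,0,0],[0,0,0,0,0,0,0]])

```text
time_s: 17.65
ee_pos: [0.4919, 0.0291, 0.2989]
eef_rot: [3.139, 0.527, 2.86]
force: [0.4, 0.5, 0.5]
grip_width: 0.0941
grip_force: 0.0
```

```bash
python3 snap.py w9 | head -1; python3 - <<'E'
from m import *
for f in("w8","w9"):
    o,c=pickle.load(open(f+".pkl","rb"));P=wristpose(o,c);V=cv2.cvtColor(c["img"],cv2.COLOR_RGB2GRAY)
    m=cv2.medianBlur((V<90).astype(np.uint8),3);b=blob(m,(210,300,100,235));L=loc(c,P,b,0);print(b.min(0),b.max(0),cv2.minAreaRect(L.astype(np.float32)))
    print(c["img"][112:136,250].tolist(),V[210:222,250].tolist(),V[170,226:238].tolist(),V[170,268:280].tolist())
    print(loc(c,P,[[252,r] for r in(117,118,119,124,125,126,128,130,131,216,217)],0)[:,0])
E
```

```text
17.65 [0.49188224 0.02911886 0.29888296] [3.13902847 0.52738327 2.85967526] [ 0.07017185 -0.12627716  1.90146949 -0.22433929  0.87782344 -1.11876988] [301.34358859   0.         253.24054779] [[-1.02540091e-03  9.63029593e-01  2.69393675e-01  8.00264172e-02]
[232 127] [273 216] ((-3.024150848388672, -0.06962966918945312), (51.996952056884766, 110.56675720214844), 89.81700134277344)
[[188, 194, 189], [186, 191, 187], [175, 180, 175], [154, 150, 145], [155, 125, 120], [183, 159, 154], [199, 195, 190], [203, 204, 199], [203, 204, 199], [203, 205, 200], [204, 205, 200], [203, 201, 196], [194, 180, 174], [167, 128, 118], [124, 98, 70], [98, 90, 53], [61, 59, 42], [33, 34, 34], [34, 34, 36], [39, 38, 41], [39, 39, 41], [40, 41, 42], [40, 40, 42], [40, 41, 42]] [49, 47, 48, 48, 49, 54, 72, 91, 100, 101, 101, 101] [195, 202, 204, 206, 203, 183, 121, 58, 43, 43, 44, 43] [45, 45, 44, 45, 51, 91, 157, 199, 208, 209, 209, 201]
[-69.64331702 -68.51852841 -67.39175213 -61.72787043 -60.58905673
 -59.44821805 -57.1604441  -54.86450511 -53.71346006  52.25681315
  53.60723721]
[232 127] [274 217] ((-2.838275909423828, 0.3263092041015625), (50.779998779296875, 111.82099914550781), 89.82752990722656)
[[188, 194, 189], [187, 193, 189], [184, 190, 185], [170, 172, 168], [152, 134, 129], [172, 141, 136], [194, 181, 176], [202, 200, 195], [203, 203, 198], [203, 204, 200], [204, 204, 200], [203, 202, 197], [197, 186, 181], [180, 148, 142], [147, 118, 104], [108, 94, 69], [65, 61, 48], [33, 33, 33], [34, 33, 36], [39, 38, 41], [41, 41, 43], [40, 41, 42], [40, 41, 43], [40, 41, 42]] [48, 48, 49, 48, 49, 51, 60, 81, 97, 101, 101, 101] [189, 201, 205, 206, 204, 186, 138, 72, 44, 43, 44, 43] [45, 45, 45, 45, 47, 82, 152, 198, 208, 208, 208, 202]
[-70.06774417 -68.94350817 -67.81729461 -62.15637987 -61.01819059
 -59.87798679 -57.59151422 -55.29691911 -54.14656207  51.71955592
  53.06813181]
```

Call:
apply_moves(deltas=[[0,0,0,0,0,0,0],[0,0,0,0,0,0,0],[0,0,0,0,0,0,0],[0,0,0,0,0,0,0],[0,0,0,0,0,0,0],[0,0,0,0,0,0,0],[0,0,0,0,0,0,0],[0,0,0,0,0,0,0],[0,0,0,0,0,0,0],[0,0,0,0,0,0,0]])

```text
time_s: 18.7
ee_pos: [0.4919, 0.0291, 0.2989]
eef_rot: [3.139, 0.527, 2.86]
force: [0.1, -0.4, 0.0]
grip_width: 0.0942
grip_force: 0.0
```

```bash
python3 snap.py w10 | head -1; python3 - <<'E'
from m import *
for f in("w9","w10"):
    o,c=pickle.load(open(f+".pkl","rb"));V=cv2.cvtColor(c["img"],cv2.COLOR_RGB2GRAY)
    print(V[112:136,250].tolist(),V[210:222,250].tolist())
E
```

```text
18.7 [0.49189651 0.02911202 0.29886488] [3.13901602 0.52733917 2.85965108] [ 0.07014234 -0.12621469  1.90144418 -0.22430342  0.87782029 -1.11879093] [301.34358859   0.         253.24054779] [[-1.02534100e-03  9.63029600e-01  2.69393649e-01  8.00263147e-02]
[192, 191, 188, 171, 139, 150, 184, 200, 202, 203, 204, 202, 189, 157, 125, 95, 61, 33, 34, 39, 41, 41, 41, 41] [48, 48, 49, 48, 49, 51, 60, 81, 97, 101, 101, 101]
[191, 191, 188, 171, 139, 151, 186, 200, 203, 203, 204, 202, 188, 156, 123, 96, 62, 34, 33, 40, 40, 40, 40, 40] [47, 48, 48, 49, 48, 50, 61, 81, 98, 102, 102, 101]
```

The stack is stable, so I'm handing in.

```bash
python3 -c "
from station import ctrl
print(ctrl.hand_in())"
```

```text
the job is handed in; nothing more can be done
None
```

I handed the job in at 18.7 s: grey (20 mm) then black (26 mm) lie stacked on the yellow cell, about 1 mm off centre by camera and not moving, the top at the red edge by plate thickness; orange and the glassware were not touched.

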